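# Make up two job kits from the workshop stock

## Task

Make up the two job kits. The blue tray gets the drill battery, lying flat and right way up in its large bay, and the red tin in its small bay; the orange tray gets the stubby screwdriver, lying in its long bay the same way up as it lies now, and the green and the yellow tin, one in each of its two square bays (either way round). Stand the tins upright on the tray floor, let go of everything, and leave the white tin and the ramekin of screws undisturbed where they are.

Things in the scene. Friction and masses are not known exactly. Their poses are not given: they have to be found in the camera images.
- red_tin: Upright closed metal tin with a red lid, 46 mm diameter, 60 mm high, 0.1-0.22 kg. Origin: centre of underside. Starts in one of the four places of the caddy, on its floor.
- green_tin: Upright closed metal tin with a green lid, 46 mm diameter, 60 mm high, 0.1-0.22 kg. Origin: centre of underside. Starts in one of the four places of the caddy, on its floor.
- yellow_tin: Upright closed metal tin with a yellow lid, 46 mm diameter, 60 mm high, 0.1-0.22 kg. Origin: centre of underside. Starts in one of the four places of the caddy, on its floor.
- white_tin: Upright closed metal tin with a white lid, 46 mm diameter, 60 mm high, 0.1-0.22 kg. Origin: centre of underside. Starts in one of the four places of the caddy, on its floor. Not part of any kit.
- battery: Drill battery, black plastic block 88 (its x) x 54 (its y) x 46 mm high, with a grey contact rail on top (50 x 34 mm, 10 mm high, centred 8 mm towards -x), 56 mm in all; about 0.38 kg, lying on the work surface. Origin: centre of its underside, z up. Grip across the 54 mm.
- screwdriver: Stubby screwdriver lying on the work surface along its x, 115 mm long: red squared handle 70 mm long, 34 mm wide and high, from x = -57.5 to +12.5 mm (grip at its middle, x = -22.5 mm), then a 7 mm steel shaft to x = +57.5 mm; about 0.09 kg. Origin: middle of the overall length, at the underside; z up.
- blue_tray: Blue tray, fixed, 197 (x) x 86 (y) mm; floor 4 mm thick; walls and divider 4 mm thick, tops 12 mm above the work surface. Large bay 115 x 78 mm centred at x = -37, y = 0 mm, for the battery along the tray's x (either way round); small bay 70 x 78 mm centred at x = +59.5, y = 0 mm, for a tin. Origin: centre of its underside, z up.
- orange_tray: Orange tray, fixed, 152 (x) x 148 (y) mm; floor 4 mm thick; walls and dividers 4 mm thick, tops 12 mm above the work surface. Long bay 144 x 66 mm centred at x = 0, y = -37 mm, for the screwdriver along the tray's x (either way round); two square bays 70 x 70 mm centred at x = -37 and +37, y = +35 mm, one tin each. Origin: centre of its underside, z up.
- ramekin: White ceramic ramekin of brass screws, 84 mm across, 45 mm high, loose on the work surface; to be left alone. Origin: centre of its underside.
- caddy: Round steel caddy that stays put (its turntable is locked), 216 mm wide: floor 18 mm and rim 28 mm above the work surface. The four tins start on its floor, 75 mm from its centre and 90 degrees apart. In the centre a thin post with a 16 mm black knob rises to 90 mm above the work surface. Origin: centre of its underside, on the work surface, z up; its yaw means nothing.

How it is judged (in metres and radians):
At the end, for the whole second after the job is handed in: Each thing rests flat and upright (0.12 rad) on the floor (4 mm) of its bay, its origin within 15 mm of the bay centre (18 mm for screwdriver and, across, red tin; 16 mm along for battery), long ones along the tray (0.4 rad). White tin and ramekin upright, within 20 mm of their starts (x of battery in the frame of blue_tray between -0.053 and -0.021 m and y of battery in the frame of blue_tray between -0.015 and 0.015 m and z of battery in the frame of blue_tray between 0 and 0.008 m and angle between each of battery, red_tin, screwdriver, green_tin, yellow_tin, white_tin, ramekin's own z axis and vertical below 0.12 rad and linear speed of each of battery, red_tin, screwdriver, green_tin, yellow_tin below 0.02 m/s and angular speed of each of battery, red_tin, screwdriver, green_tin, yellow_tin below 0.2 rad/s and angle between the x axis of battery and the x axis of blue_tray, either way round below 0.4 rad and x of red_tin in the frame of blue_tray between 0.0445 and 0.0745 m and y of red_tin in the frame of blue_tray between -0.018 and 0.018 m and z of red_tin in the frame of blue_tray between 0 and 0.008 m and x of screwdriver in the frame of orange_tray between -0.018 and 0.018 m and y of screwdriver in the frame of orange_tray between -0.055 and -0.019 m and z of screwdriver in the frame of orange_tray between 0 and 0.008 m and angle between the x axis of screwdriver and the x axis of orange_tray, either way round below 0.4 rad and ((x of green_tin in the frame of orange_tray between -0.052 and -0.022 m and y of green_tin in the frame of orange_tray between 0.02 and 0.05 m and z of green_tin in the frame of orange_tray between 0 and 0.008 m) or (x of green_tin in the frame of orange_tray between 0.022 and 0.052 m and y of green_tin in the frame of orange_tray between 0.02 and 0.05 m and z of green_tin in the frame of orange_tray between 0 and 0.008 m)) and ((x of yellow_tin in the frame of orange_tray between -0.052 and -0.022 m and y of yellow_tin in the frame of orange_tray between 0.02 and 0.05 m and z of yellow_tin in the frame of orange_tray between 0 and 0.008 m) or (x of yellow_tin in the frame of orange_tray between 0.022 and 0.052 m and y of yellow_tin in the frame of orange_tray between 0.02 and 0.05 m and z of yellow_tin in the frame of orange_tray between 0 and 0.008 m)) and distance of each of white_tin, ramekin from where it was at the start of the episode below 0.02 m); the robot touches nothing.
It fails at once if the white tin is moved more than 20 mm or knocked over (distance of white_tin from where it was at the start of the episode above 0.02 m or angle between white_tin's own z axis and vertical above 0.5 rad).
It fails at once if the ramekin is moved more than 20 mm or knocked over (distance of ramekin from where it was at the start of the episode above 0.02 m or angle between ramekin's own z axis and vertical above 0.5 rad).
It also fails if it takes over 131 s, if anything falls off the work surface, if the arm or the gripper's body presses on something with over 40 N, if the wrist force passes 120 N, or if a joint passes its speed limit or range.

## Robot

A 6-joint arm with a two-finger parallel gripper is mounted at the origin on the work surface. World frame = base frame: x ahead of the robot, y to its left, z up, the work surface at z = 0. Lengths are in m, angles in degrees, forces in N, time in s.
With the tool pointing down it reaches from about 0.325 to 0.85 m from the base axis. Payload 15.5 kg.
Tool frame: the origin (TCP) lies at the very end of the fingers, on their centre line; the grasp point (between the pads) lies arm.grip_depth behind it (arm.grip_depth is the distance from the TCP to the grasp point, in m); z points along the fingers, y is the line along which they close (so a half turn about z gives the same grasp; the last joint's range is limited). The gripper opens to 91 mm and grips with 3 to 60 N. Pads are 32 mm wide; open, the fingers measure 118 mm over their backs; the gripper's body (76 mm by 178 mm) begins 60 mm behind the grasp point.
Start: joints at [58.413, 28.281, 77.091, -0, 74.628, -5.472], TCP at [0.275, 0.561, 0.214] pointing down, gripper open.
Joint ranges: [-166.48, 166.48], [-47.26, 123.95], [12.59, 153.08], [-70.14, 250.14], [6.76, 159.57], [-176.63, 176.63]. Speed limits (degrees/s): [108.29, 108.29, 147.25, 172.46, 172.46, 172.46].

## Interface

Orientations are given as a 3x3 rotation matrix whose columns are the frame's x, y, z axes.
In Python, from rig import arm gives the robot as it stands. Calls block until the motion is done:
- arm.move_to(position, orientation): joint-space move of the TCP to a pose.
- arm.move_l(position, orientation=None, feed=0.15): straight line of the TCP; orientation=None keeps the orientation; feed is the mean speed in m/s.
- arm.move_joints(angles): joint-space move.
- arm.grip(opening): finger opening in m; the grip force is fixed at half the most; returns when the fingers have stopped.
- arm.sleep(seconds).
- arm.solve_ik(position, orientation): joint angles nearest the present ones, or None.
- arm.snapshot(name): name is "scene" or "top" or "wrist"; returns the picture (384x512x3 uint8, red, green, blue); there is no depth.
- arm.get_calibration(name): a dict with "intrinsics" (3x3 intrinsics, pixels), "k1" (the pictures are not rectified: a ray, as slopes to the right and down, at radius r is drawn at 1 + k1 r^2 times it, then the intrinsics apply), "cam_to_world" (4x4, takes a point from camera to world coordinates). Camera axes: x right, y down, z forward; pixel columns grow to the right and rows downward; lengths in m; the calibration is good to about 2 mm. A picture is of the moment at which its call begins: read the wrist's pose just before it. get_calibration takes no time and is no camera call; for the wrist camera it gives the pose at the moment of the call.
A pose or a line that the arm cannot do raises arm.Unreachable and nothing moves.
- arm.sign_off(): hands the job in; it is judged then, once.
Readings, each from a call of its own:
- arm.current_t(): time.
- arm.current_joint_positions(): joint angles.
- arm.current_dq(): joint speeds.
- arm.current_tau(): joint torques, N m.
- arm.current_ee_pos(): TCP position.
- arm.current_tool_rot(): TCP orientation.
- arm.current_force(): force on the tool from outside, world axes, zero at the start.
- arm.current_torque(): the same for the moment, N m.
- arm.current_width(): finger opening in m.
- arm.current_grasp_force(): force on a finger pad.
Only numpy, scipy, OpenCV 4.12 (cv2) and the standard library are available. Lean on these libraries where they do the work, as an engineer would, in place of code of your own. Each camera call takes 0.05 s, during which the arm holds its last target. There are 200 camera calls.

## Working session

There is one attempt and no reset: what is moved stays moved. The work goes in short steps, each a Python script; the robot and the scene stay as the last script left them, time stands still between calls to the robot, and variables do not carry over. Pictures are saved under pics/ and viewed, at most 14 in all, crops included, and the job is handed in when it is done.

```bash
mkdir -p pics; ls
python3 - <<'E'
from rig import arm
import cv2,numpy as np
np.set_printoptions(precision=4,suppress=True)
for n in("scene","top","wrist"):
    c=arm.get_calibration(n);print(n,c)
    cv2.imwrite(f"pics/{n}0.png",arm.snapshot(n)[:,:,::-1])
print(arm.grip_depth,arm.current_tool_rot())
E
```

```text
pics
scene {'intrinsics': array([[438.4136,   0.    , 251.3054],
       [  0.    , 438.4136, 189.9668],
       [  0.    ,   0.    ,   1.    ]]), 'k1': -0.06079994341434408, 'cam_to_world': array([[ 0.0715,  0.5761, -0.8142,  1.4295],
       [ 0.9972, -0.0605,  0.0447, -0.047 ],
       [-0.0235, -0.8151, -0.5788,  0.6885],
       [ 0.    ,  0.    ,  0.    ,  1.    ]])}
top {'intrinsics': array([[462.7365,   0.    , 253.2928],
       [  0.    , 462.7365, 190.9827],
       [  0.    ,   0.    ,   1.    ]]), 'k1': 0.02476350640457927, 'cam_to_world': array([[-0.1391, -0.9674,  0.2118,  0.277 ],
       [-0.9903,  0.1363, -0.028 ,  0.0136],
       [-0.0018, -0.2136, -0.9769,  1.2541],
       [ 0.    ,  0.    ,  0.    ,  1.    ]])}
wrist {'intrinsics': array([[297.0264,   0.    , 256.4776],
       [  0.    , 297.0264, 186.8442],
       [  0.    ,   0.    ,   1.    ]]), 'k1': -0.045055597698043265, 'cam_to_world': array([[ 0.4404,  0.8612,  0.2538,  0.2033],
       [ 0.8978, -0.4221, -0.1259,  0.5976],
       [-0.0013,  0.2833, -0.959 ,  0.385 ],
       [ 0.    ,  0.    ,  0.    ,  1.    ]])}
0.0188 [[-0.8979  0.4402 -0.0005]
 [ 0.4402  0.8979 -0.0008]
 [ 0.0001 -0.0009 -1.    ]]
```

View pics/top0.png

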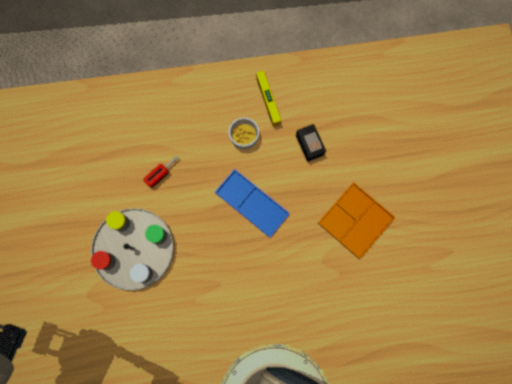

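View pics/scene0.png

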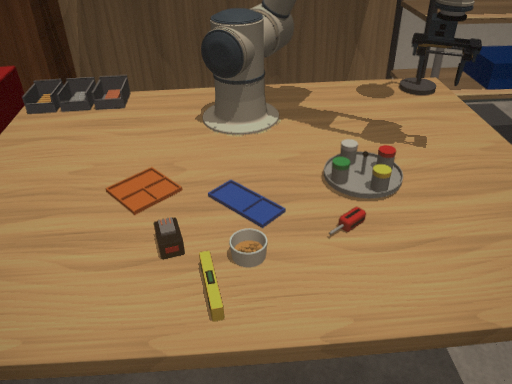

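Top view: caddy at about (133,250) with yellow (116,220), green (155,233), red (101,260) and white (140,273). The screwdriver is at (160,173), ramekin (244,133), battery (311,143), blue tray (252,204) with its small bay at upper left, and orange tray (357,220). A yellow level also lies at (268,98). Next I measure these by colour.

```bash
cat > h.py <<'E'
from rig import arm
import cv2,numpy as np
np.set_printoptions(precision=4,suppress=True)
def cast(c,px,z):
    "pixels (N,2) -> world points on plane z"
    u=cv2.undistortPoints(np.float64(px).reshape(-1,1,2),c["intrinsics"],np.array([c["k1"],0,0,0.])).reshape(-1,2)
    T=c["cam_to_world"]; d=np.c_[u,np.ones(len(u))]@T[:3,:3].T
    return (T[:3,3]+d*((z-T[2,3])/d[:,2])[:,None])[:,:2]
def look(n):
    c=arm.get_calibration(n); return c,arm.snapshot(n)
def blobs(img,lo,hi,amin=30):
    m=cv2.inRange(cv2.cvtColor(img,cv2.COLOR_RGB2HSV),np.array(lo),np.array(hi))
    m=cv2.morphologyEx(m,cv2.MORPH_CLOSE,np.ones((3,3)))
    cs,_=cv2.findContours(m,cv2.RETR_EXTERNAL,cv2.CHAIN_APPROX_NONE)
    return sorted([k.reshape(-1,2) for k in cs if cv2.contourArea(k)>amin],key=lambda k:-cv2.contourArea(k))
def rect(P):
    "centre, (long,short), angle of long side in deg (mm-scaled)"
    (x,y),(w,h),a=cv2.minAreaRect(np.float32(P*1000))
    if w<h: w,h,a=h,w,a+90
    return np.array([x,y])/1000,(w,h),(a+90)%180-90
def down(yaw):
    "tool down, closing line (tool y) at angle yaw (deg) in world"
    a=np.radians(yaw); y=np.array([np.cos(a),np.sin(a),0]); z=np.array([0,0,-1.])
    return np.c_[np.cross(y,z),y,z]
E
python3 - <<'E'
from h import *
c,im=look("top")
cal={"red":((0,150,60),(8,255,255),.078),"yel":((24,150,90),(34,255,255),.078),"grn":((50,80,40),(85,255,255),.078),
"blue":((105,120,60),(125,255,255),.012),"org":((6,200,120),(16,255,255),.012),"blk":((0,0,0),(180,255,45),.046)}
for k,(lo,hi,z) in cal.items():
    for b in blobs(im,lo,hi)[:4]:
        r=rect(cast(c,b,z)); print(k,b.mean(0),r[0],np.array(r[1]),round(r[2],1),"rad",np.hypot(*r[0]))
for n,p,z in(("white",(140,270),.078),("ramekin",(244,133),.045),("knob",(127,247),.09),("bat rail",(313,142),.056)): print(n,cast(c,[p],z))
big=cv2.resize(im[110:300,80:400],None,fx=2.5,fy=2.5,interpolation=cv2.INTER_CUBIC)
cv2.imwrite("pics/topbig.png",big[:,:,::-1])
E
```

```text
red [155.8148 175.1296] [0.6096 0.2269] [64.3154 34.6088] -52.4 rad 0.6504418788255508
red [100.3774 259.7925] [0.411  0.3845] [48.0815 42.3226] 81.8 rad 0.5628603698998766
yel [268.0593  96.9831] [ 0.7858 -0.0964] [163.2566  27.73  ] 9.7 rad 0.7917321753241726
yel [115.1765 219.6471] [0.5067 0.3406] [48.8759 44.0829] 39.1 rad 0.6105734520977578
yel [247.8444 138.6444] [ 0.6745 -0.0259] [37.3815 24.8415] -36.4 rad 0.6749481776291226
yel [246.5152 127.697 ] [ 0.7058 -0.0269] [40.1455 13.9665] 57.7 rad 0.7062967475247405
grn [154.4615 233.5385] [0.4574 0.2446] [49.9316 43.7092] 55.9 rad 0.5186571419054289
blue [252.0066 202.7829] [ 0.5151 -0.0129] [193.035   82.1948] 42.5 rad 0.5152765173783177
org [357.8242 221.918 ] [ 0.4291 -0.2872] [153.0767 148.135 ] -50.3 rad 0.5163187345732991
blk [  9.6526 339.5579] [0.2438 0.6235] [84.2357 58.5708] -0.9 rad 0.6694167410805103
blk [291.8558 375.7019] [ 0.0672 -0.0504] [125.0369  24.1353] 61.1 rad 0.08399654192543514
blk [308.5304 143.1652] [ 0.6507 -0.1933] [89.2502 54.3395] 13.7 rad 0.6787712113586175
white [[0.371  0.2889]]
ramekin [[ 0.7043 -0.0185]]
knob [[0.4313 0.3134]]
bat rail [[ 0.6487 -0.1999]]
```

View pics/topbig.png

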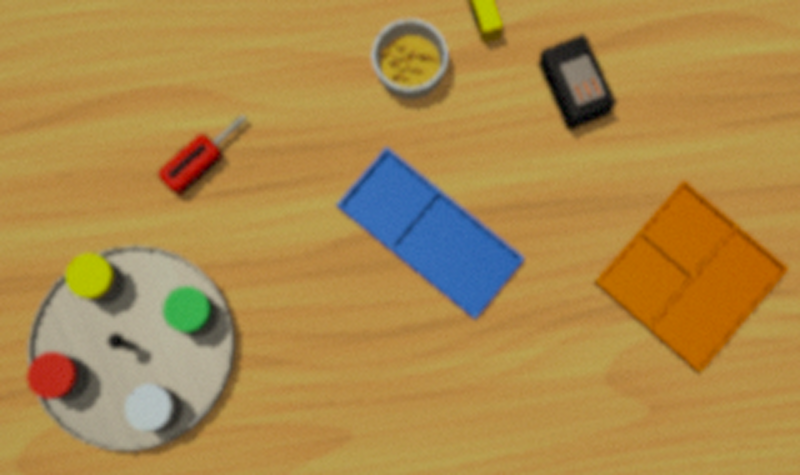

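The crop shows the screwdriver handle at (190,163) with its shaft up-right. The blue small bay is the upper-left end, and the orange square bays are on the upper-left side with the long bay lower-right. Next I hover over the battery and the screwdriver with the wrist camera.

```bash
cat >> h.py <<'E'
def uv(a): a=np.radians(a); return np.array([np.cos(a),np.sin(a)]),np.array([-np.sin(a),np.cos(a)])
BC,BA=np.array([.5151,-.0129]),42.5
OC,OA=np.array([.4291,-.2872]),-50.3
bu,bv=uv(BA); ou,ov=uv(OA)
BIG=BC-.037*bu; SMALL=BC+.0595*bu; LONG=OC-.037*ov; SQ=[OC-.037*ou+.035*ov,OC+.037*ou+.035*ov]
def go(xy,z,yaw):
    "joint move; the half-turn alternative with the least travel"
    q=arm.current_joint_positions(); best=None
    for y in(yaw,yaw+180):
        s=arm.solve_ik([*xy,z],down(y))
        if s is not None:
            d=np.abs(np.array(s)-q).max()
            if best is None or d<best[0]: best=(d,y)
    arm.move_to([*xy,z],down(best[1]))
def lin(xy,z,feed=.15): arm.move_l([*xy,z],None,feed=feed)
def pick(xy,z,yaw,opening,zup=.18,close=0.0):
    arm.grip(opening); go(xy,zup,yaw); lin(xy,z+.03,.2); lin(xy,z,.08)
    arm.grip(close); print("width",arm.current_width(),"F",arm.current_grasp_force())
    lin(xy,zup,.2); print("held",arm.current_width(),"t",arm.current_t())
def place(xy,z,yaw,opening,zup=.18):
    go(xy,zup,yaw); lin(xy,z+.03,.2); lin(xy,z+.002,.06); print("f",arm.current_force())
    arm.grip(opening); lin(xy,z+.03,.08); lin(xy,zup,.25); print("t",arm.current_t())
E
python3 - <<'E'
from h import *
go([.610,.22],.18,38)
c,im=look("wrist"); cv2.imwrite("pics/w_scr.png",im[:,:,::-1])
for b in blobs(im,(0,150,60),(8,255,255),200): print("red",b.mean(0),rect(cast(c,b,.02)))
go([.645,-.195],.18,104)
c,im=look("wrist"); cv2.imwrite("pics/w_bat.png",im[:,:,::-1])
for b in blobs(im,(0,0,0),(180,255,60),400): print("blk",b.mean(0),rect(cast(c,b,.046)))
print(arm.current_t(),BIG,SMALL,LONG,SQ)
E
```

```text
red [277.7455 170.3152] (array([0.6286, 0.2382]), (73.0130615234375, 34.530029296875), -53.968467712402344)
blk [238.6737 292.3683] (array([ 0.5137, -0.2242]), (736.5396728515625, 338.5990905761719), -75.85373973846436)
blk [263.9252 163.2244] (array([ 0.6615, -0.1969]), (88.03440856933594, 53.32270050048828), 13.899089813232422)
3.5917 [ 0.4878 -0.0379] [0.559  0.0273] [ 0.4006 -0.3108] [array([ 0.4324, -0.2364]), array([ 0.4797, -0.2933])]
```

View pics/w_scr.png

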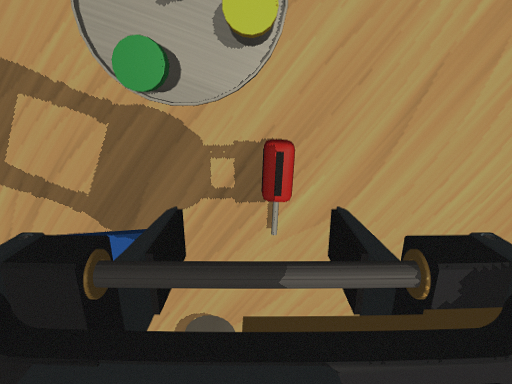

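View pics/w_bat.png

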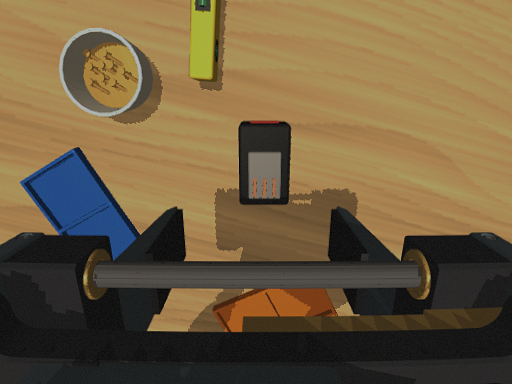

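Wrist views: screwdriver handle at px (278,170) with its shaft pointing down, about (.6286,.2382) at -54°. The battery is upright at px (264,163), about (.66,-.197) at 13.9°. I move the battery first and check the result.

Run:
```python
from h import *
pick([.6595,-.197],.018,103.9,.080)
place(BIG,.022,BA+90,.078)
go([.415,.375],.18,20)
c,im=look("wrist"); cv2.imwrite("pics/w_cad.png",im[:,:,::-1])
for n,lo,hi in(("red",(0,150,60),(8,255,255)),("yel",(24,150,70),(34,255,255)),("grn",(50,80,40),(85,255,255))):
  for b in blobs(im,lo,hi,200): print(n,b.mean(0),rect(cast(c,b,.078))[:2])
c,im=look("top"); cv2.imwrite("pics/t1.png",cv2.resize(im[110:300,80:400],None,fx=2.5,fy=2.5)[:,:,::-1])
print(arm.current_t())
```

```text
width 0.053976175566903165 F 30.000573992729187
held 0.0539837792563575 t 7.05
f [-0.7798  0.3083 -4.6335]
t 11.1083
red [258.036 172.705] (array([0.4127, 0.388 ]), (47.742469787597656, 45.648109436035156))
grn [254.7311 302.3277] (array([0.4587, 0.2502]), (45.196903228759766, 36.6359977722168))
12.7583
```

View pics/t1.png

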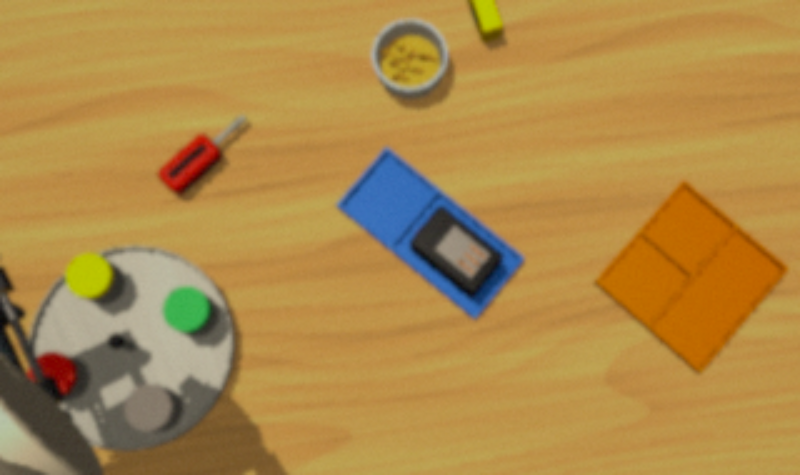

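View pics/w_cad.png

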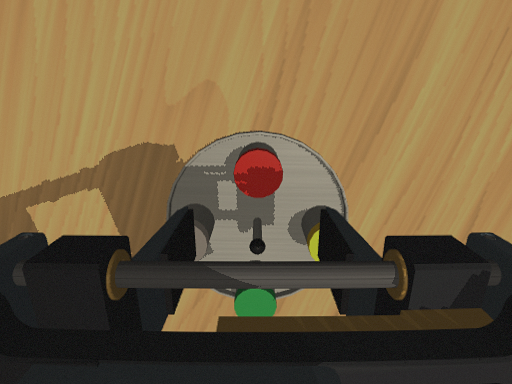

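The battery sits in the large bay (crop px (455,250)), and the wrist view shows the red tin centred at px (258,173). Now the tins.

Run:
```python
from h import *
C={"yel":((24,150,70),(34,255,255)),"grn":((50,80,40),(85,255,255))}
pick([.412,.3865],.036,20,.070); place(SMALL,.022,BA+90,.066)
for n,xy,yaw,dst in(("grn",[.458,.247],17,SQ[0]),("yel",[.508,.343],110,SQ[1])):
    go(xy,.18,yaw); c,im=look("wrist")
    P=[rect(cast(c,b,.078)) for b in blobs(im,*C[n],400)]
    P=[p for p in P if np.hypot(*(p[0]-xy))<.012 and p[1][1]>40]
    m=P[0][0] if P else np.array(xy); print(n,P,m)
    pick(m,.036,yaw,.070); place(dst,.022,OA+90,.066)
c,im=look("top"); cv2.imwrite("pics/t2.png",cv2.resize(im[110:300,80:400],None,fx=2.5,fy=2.5)[:,:,::-1])
```

```text
width 0.045592526180481166 F 30.000918209552765
held 0.04553238589592621 t 15.975
f [ 0.1914  0.3401 -1.2388]
t 20.5
grn [(array([0.46  , 0.2477]), (47.95262908935547, 46.17417526245117), -73.1380786895752)] [0.46   0.2477]
width 0.0457651990287449 F 30.001001358032227
held 0.04536643607834796 t 24.6583
f [ 0.2615  0.28   -2.4498]
t 29.5083
yel [] [0.508 0.343]
width 0.04585082450976678 F 30.000717043876648
held 0.0456746603735834 t 34.8083
f [-0.0178  0.5017 -0.7791]
t 40.1667
```

View pics/t2.png

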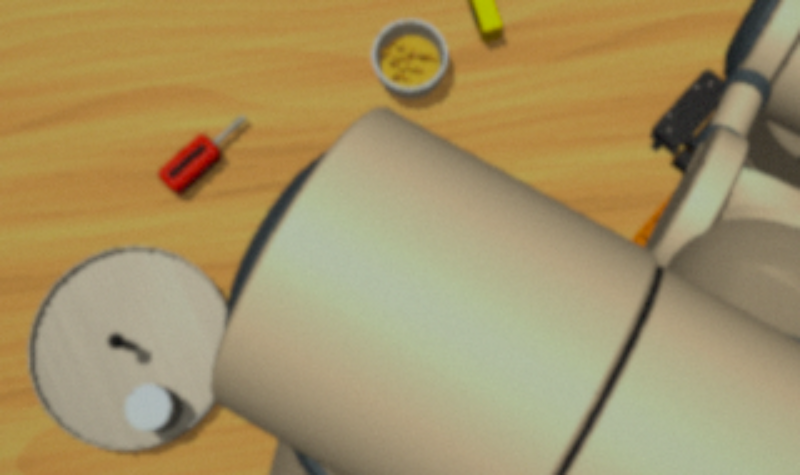

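The white tin has not moved and the arm hides the trays. Now the screwdriver, keeping its orientation.

Run:
```python
from h import *
pick([.628,.238],.012,36.3,.060)
y=arm.current_tool_rot()[:,1]; a=np.degrees(np.arctan2(y[1],y[0]))
d=OA-(-53.7)
for s,yaw in((1,a+d),(-1,a+d+180)):
    xy=LONG-s*.0225*ou
    if arm.solve_ik([*xy,.18],down(yaw)) is not None and arm.solve_ik([*xy,.016],down(yaw)) is not None: break
print("s",s,yaw)
arm.move_to([*xy,.18],down(yaw)); lin(xy,.046,.2); lin(xy,.018,.06); print(arm.current_force())
arm.grip(.055); lin(xy,.046,.08); lin(xy,.2,.25)
go([.35,.45],.25,0)
c,im=look("top"); cv2.imwrite("pics/t3.png",cv2.resize(im[110:300,80:400],None,fx=2.5,fy=2.5)[:,:,::-1])
C={"yel":((24,150,70),(34,255,255),.064),"grn":((50,80,40),(85,255,255),.064),"red":((0,150,60),(8,255,255),.064)}
for n,(lo,hi,z) in C.items():
    for b in blobs(im,lo,hi,100):
        p=rect(cast(c,b,z)); print(n,"world",p[0],"blue",(p[0]-BC)@np.c_[bu,bv],"org",(p[0]-OC)@np.c_[ou,ov],p[1])
c,im=look("scene"); cv2.imwrite("pics/s3.png",im[:,:,::-1]); print(arm.current_t())
```

```text
width 0.03380163664338429 F 30.000568628311157
held 0.03401505515383851 t 45.4083
s 1 39.69711434309294
[ 0.2682 -1.0629 -1.0956]
yel world [ 0.7922 -0.0977] blue [ 0.147  -0.2497] org [0.0861 0.4004] (165.31854248046875, 28.741134643554688)
yel world [ 0.4775 -0.2901] blue [-0.215 -0.179] org [0.0331 0.0354] (49.932186126708984, 45.59646224975586)
grn world [ 0.4299 -0.2343] blue [-0.2124 -0.1056] org [-0.0402  0.0344] (47.11518859863281, 41.54950714111328)
red world [ 0.3813 -0.2831] blue [-0.2812 -0.1088] org [-0.0337 -0.0341] (69.13003540039062, 32.49174880981445)
red world [0.5536 0.0272] blue [0.0555 0.0035] org [-0.1623  0.2966] (44.64875793457031, 38.38804626464844)
53.4667
```

View pics/t3.png

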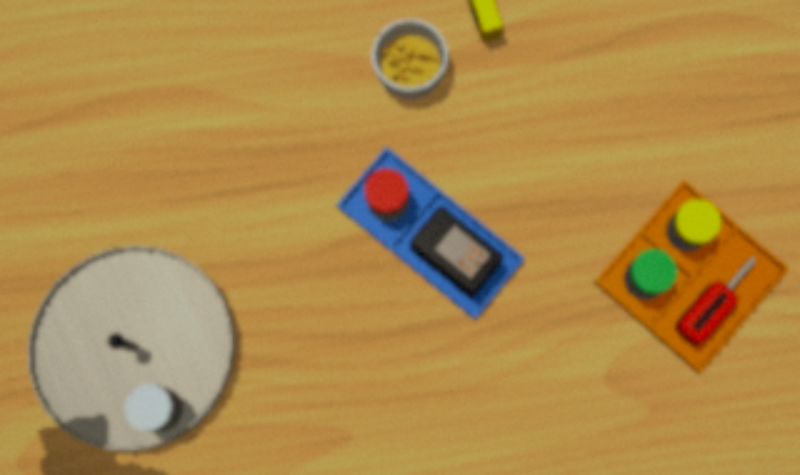

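View pics/s3.png

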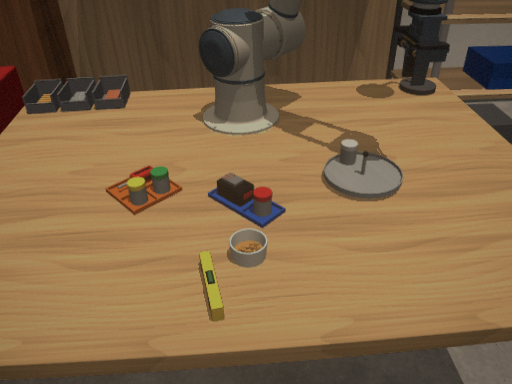

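All five things look to be in their bays: red at crop px (387,190), battery (455,250), green (652,272), yellow (697,222) and screwdriver (708,313). The white tin and ramekin have not moved. I check the battery offset by its top outline, then hand in.

Run:
```python
from h import *
c,im=look("top")
crop=np.zeros_like(im)+255; crop[185:240,235:295]=im[185:240,235:295]
g=blobs(crop,(0,0,0),(180,255,75),60)
for b in g:
    for z in(.05,.027): p=rect(cast(c,b,z)); print(z,(p[0]-BC)@np.c_[bu,bv],p[1],p[2]-BA)
p=cast(c,[[80+463/2.5,110+250/2.5]],.06)[0]; print("rail",(p-BC)@np.c_[bu,bv])
```

```text
0.05 [-0.0404  0.0045] (88.26643371582031, 54.354225158691406) 0.16661834716796875
0.027 [-0.0382  0.0011] (89.9524917602539, 55.392478942871094) 0.16661834716796875
rail [-0.0464 -0.0002]
```

```bash
python3 -c "
from rig import arm
print(arm.sign_off(),arm.current_t())"
```

```text
the job is handed in; nothing more can be done
the job is handed in; nothing more can be done
```

Both kits are made up and the job is handed in at about 54 s; the last pictures show all five things in their bays within tolerance, with the white tin and ramekin where they started.

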